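# Size an unmarked tamper in the bore gauge

## Robot

A 7-joint arm with a two-finger parallel gripper is mounted at the origin on a cart in front of the work surface, level with it; the furniture and walls round the work are solid. World frame = base frame: x ahead of the robot, y to its left, z up, the work surface at z = 0. Lengths are in m, angles in rad, forces in N, time in s.
With the tool pointing down it reaches from about 0.425 to 0.925 m from the base axis. Payload 6.8 kg.
Tool frame: the origin (TCP) lies on the centre line of the jaws, within the pads' length; the fingertips stand bot.tip_reach ahead of it and the grasp point (between the pads) lies 3 mm ahead of it (bot.tip_reach is the distance from the TCP to the fingertips, in m); z points along the fingers, y is the line along which they close (so a half turn about z gives the same grasp; the last joint's range is limited). The gripper opens to 85 mm and grips with 20 to 120 N. Pads are 22 mm wide; open, the fingers measure 114 mm over their backs; the gripper's body (76 mm by 85 mm) begins 54 mm behind the grasp point. The pads swing forward as they close: fully open they stand 13 mm farther back than shut.
Start: joints at [1.12, 0.477, 0.022, 1.555, -0.011, 1.109, -0.083], TCP at [0.227, -0.636, 0.223] pointing down, gripper open.
Joint ranges: [-2.96, 2.96], [-0.34, 2.1], [-1.41, 1.46], [0.24, 2.44], [-1.37, 4.51], [0.17, 1.92], [-2.96, 2.96]. Speed limits (rad/s): [2.39, 2.39, 3.14, 3.14, 3.14, 3.14, 3.14].

## Interface

Orientations are given as a unit quaternion [w, x, y, z].
In Python, from station import bot gives the robot as it stands.
- The arm moves only by the tool jog_arm, never from a script. Its argument "deltas" is a list of rows, each a list of 7 numbers: the shift along the world's x, y, z in m, then the turn, a rotation vector about the world's x, y, z in rad, then the opening, from 0 (shut) to 1 (fully open). In form: [[x, y, z, rx, ry, rz, grip], ...]. A call has 1 to 10 rows; each row shifts and turns the commanded pose from where the row before left it; what a row does not reach is not made up. A row lasts 1/10 s, in which the tool goes at most 50 mm and 8.59 degrees, less where a joint would pass 70% of its speed; a pose out of reach is approached as far as the arm can. A call with a gripper value outside its range is refused whole. The fingers move at their own pace and stop on an object; "newtons" is the grip in N (left out, the last holds). Time passes only in rows, so rows that do not move let the fingers close. It gives the time, the measured TCP pose, the force, the opening and the grip force at its end, in the units of the state.
- bot.get_obs(): the state, without advancing time (a new reading comes with each control period).
- bot.read_camera(name): name is "scene" or "top" or "wrist"; returns a dict with "img" (384x512x3 uint8, red, green, blue), "K" (3x3 intrinsics, pixels), "dist_coeffs" ([k1, k2, p1, p2, k3] as OpenCV has them; the pictures are not rectified), "eye" and "attitude" of the camera in the world. Camera axes: x right, y down, z forward; pixel columns grow to the right and rows downward; lengths in m; the calibration is good to about 2 mm. A picture is of the moment at which its call begins. There is no depth.
- bot.hand_in(): hands the job in; it is judged then, once.
The state is a dict: "t": time; "q": joint angles; "joint_vel": joint speeds; "joint_torque": joint torques, N m; "eef_pos": TCP position; "tool_rot": TCP orientation; "contact_force": force on the tool from outside, world axes, zero at the start; "torque": the same for the moment, N m; "gripper_width": opening from 0.0 (shut) to 1.0 (fully open); "grasp_force": force on a finger pad.
Only numpy, scipy, OpenCV 4.12 (cv2) and the standard library are available. Lean on these libraries where they do the work, as an engineer would, in place of code of your own. Each camera call takes 0.05 s, during which the arm holds its last target. There are 200 camera calls.

## Task

Find the size of the unmarked tamper that stands alone on the small rubber mat, so that the right filter basket can be ordered for it: starting with the largest hole of the gauge plate, lower it through hole after hole, stepping down until it meets one that refuses it under a light push (feel for it, never force it). Then leave it standing upright on the worktop in the smallest hole it passes through, released and not dropped. Leave the two other tampers and the things round the gauge where they are.

Things in the scene. Friction and masses are not known exactly. Their poses are not given: they have to be found in the camera images.
- tamper_a_mid (a point): one of three upright coffee tampers, alike but for the piston: 57, 53 or 49 mm wide, one of each (which is which is not told). 94 mm tall, 0.25 to 0.5 kg. Point: on its axis, 47 mm above the flat foot; z up the handle. Steel piston: lowest 26 mm, foot edge chamfered 0.6 mm; above it a 19 mm neck; walnut handle round, 30 mm thick, straight from 56 to 82 mm above the foot (grip there)
- tamper_b_mid (a point): one of three upright coffee tampers, alike but for the piston: 57, 53 or 49 mm wide, one of each (which is which is not told). 94 mm tall, 0.25 to 0.5 kg. Point: on its axis, 47 mm above the flat foot; z up the handle. Steel piston: lowest 26 mm, foot edge chamfered 0.6 mm; above it a 19 mm neck; walnut handle round, 30 mm thick, straight from 56 to 82 mm above the foot (grip there)
- tamper_c_mid (a point): one of three upright coffee tampers, alike but for the piston: 57, 53 or 49 mm wide, one of each (which is which is not told). 94 mm tall, 0.25 to 0.5 kg. Point: on its axis, 47 mm above the flat foot; z up the handle. Steel piston: lowest 26 mm, foot edge chamfered 0.6 mm; above it a 19 mm neck; walnut handle round, 30 mm thick, straight from 56 to 82 mm above the foot (grip there)
- work_mat: small black rubber mat, 100 x 100 mm and 4 mm thick, fixed; origin at the centre of its underside. The tamper to be sized is the one standing on it (within about 20 mm of its centre, foot 4 mm above the worktop). The two other tampers stand on a longer mat on the robot's left, where the coffee machine's handles and knobs overhang the worktop 0.26 m up and higher
- gauge: fixed steel gauge plate 84 x 268 mm, 8 mm thick, top 24 mm and underside 16 mm above the worktop, on a wooden cheek at either end, else open below: a tamper that passes a hole stands on the worktop. Origin under its centre, on the worktop; four holes in a row along y, largest at -y, marked by 1 to 4 punched dots. More than 40 N would mark the bores
- hole_57 (a point): centre of the mouth of the largest hole of the gauge, on the plate's top face; bore 58 mm, square-edged, for a 57 mm piston (1 mm play); z axis up; at y = -93 mm of the gauge; every tamper passes it
- hole_53 (a point): centre of the mouth of the second hole of the gauge, on the plate's top face; bore 54 mm, square-edged, for a 53 mm piston (1 mm play); z axis up; at y = -27 mm of the gauge
- hole_49 (a point): centre of the mouth of the third hole of the gauge, on the plate's top face; bore 50 mm, square-edged, for a 49 mm piston (1 mm play); z axis up; at y = +35 mm of the gauge
- hole_45 (a point): centre of the mouth of the smallest hole of the gauge, on the plate's top face; bore 46 mm, square-edged, for a 45 mm piston (1 mm play); z axis up; at y = +93 mm of the gauge; no tamper passes it
- brush: black group brush 204 mm long, 18 mm high, lying behind the gauge; bystander
- shot_cup: shot glass 57 mm wide, 68 mm tall, behind the gauge; bystander
- timer: white shot timer 62 x 70 x 19 mm, in front of the gauge; bystander

How it is judged:
By the outcome, as a careful person would: the job done as asked, in the order asked, and still so for the second after the job is handed in, with the robot touching nothing.
It also fails if it takes over 72 s, if anything falls off the work surface, if the arm or the gripper's body presses on something with over 40 N, if the wrist force passes 120 N, or if a joint passes its speed limit or range.

## Working session

There is one attempt and no reset: what is moved stays moved. The work goes in short steps, Python scripts to look and compute and a tool call to move; the robot and the scene stay as the last step left them, time stands still between calls to the robot, and variables do not carry over. Pictures are saved under pics/ and viewed, at most 10 in all, crops included, and the job is handed in when it is done.

Besides the shell and the picture viewer there is one more tool, called after ">>>" as name(argument=value, ...) on one line, values as JSON. jog_arm: Moves the arm, as the interface text tells. Its arguments: {"type":"object","properties":{"deltas":{"type":"array"},"newtons":{"type":"number"}},"required":["deltas"]}

```bash
mkdir -p pics; ls; cat > h.py <<'E'
import numpy as np, cv2
from station import bot
from scipy.spatial.transform import Rotation as R
def cam(n,save=None):
    c=bot.read_camera(n)
    if save: cv2.imwrite('pics/'+save,c['img'][:,:,::-1])
    return c
def Rm(c):
    a=np.array(c['attitude'],float)
    return a if a.shape==(3,3) else R.from_quat(a[[1,2,3,0]]).as_matrix()
def ray(c,uv,z):
    p=cv2.undistortPoints(np.array(uv,float).reshape(-1,1,2),np.array(c['K']),np.array(c['dist_coeffs'])).reshape(-1,2)
    d=np.c_[p,np.ones(len(p))]@Rm(c).T
    e=np.array(c['eye']); return e+d*((z-e[2])/d[:,2])[:,None]
def proj(c,P):
    Rt=Rm(c).T; P=np.array(P,float).reshape(-1,3)
    return cv2.projectPoints(P,cv2.Rodrigues(Rt)[0],-Rt@np.array(c['eye']),np.array(c['K']),np.array(c['dist_coeffs']))[0].reshape(-1,2)
E
python3 - <<'E'
from h import *
a=cam('top','t1.png');b=cam('scene','s1.png')
for c in(a,b): print(c['eye'],c['attitude'],c['K'],c['dist_coeffs'])
print(bot.get_obs(),bot.tip_reach)
E
```

```text
pics
[0.32073966 0.01055504 1.48970336] [ 0.03741321 -0.70431985  0.70727837 -0.04786542] [[405.30804899   0.         258.91447749]
 [  0.         405.30804899 192.05511237]
 [  0.           0.           1.        ]] [-0.07634023  0.          0.          0.          0.        ]
[-0.12057351 -0.92627331  0.64855562] [-0.49580542  0.81788479 -0.25099424  0.14914205] [[476.42594737   0.         258.63192527]
 [  0.         476.42594737 181.13858788]
 [  0.           0.           1.        ]] [-0.18632765  0.          0.          0.          0.        ]
{'t': 0.1, 'q': array([ 1.11994573,  0.47771003,  0.0223472 ,  1.55635634, -0.01153111,
        1.10928894, -0.08307264]), 'joint_vel': array([-9.91664207e-04, -1.44682580e-03, -2.05865936e-04, -4.56872506e-03,
       -9.85661895e-04,  1.02796727e-05, -3.48195189e-04]), 'joint_torque': array([ 5.49256467e-03, -5.97758174e+01,  1.61431309e+00, -2.81951988e+01,
        1.29170297e-02,  5.01287141e-03,  1.81591906e-05]), 'eef_pos': array([ 0.22666433, -0.63522474,  0.2225264 ]), 'tool_rot': array([-7.96264670e-04,  9.85348320e-01,  1.70552101e-01, -1.84935530e-04]), 'contact_force': array([0.13938704, 0.09101745, 0.93811113]), 'torque': array([ 0.01523296, -0.00751154, -0.01222835]), 'grasp_force': 0.0, 'gripper_width': 1.0006207357668249} 0.022
```

View pics/t1.png

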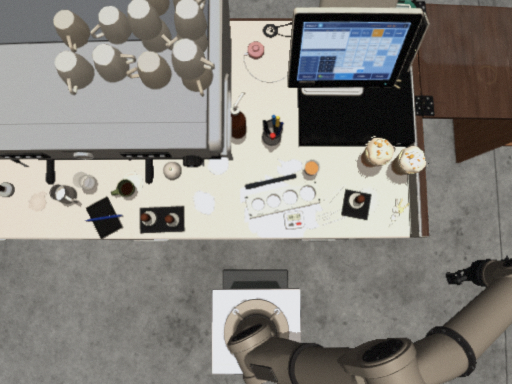

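View pics/s1.png

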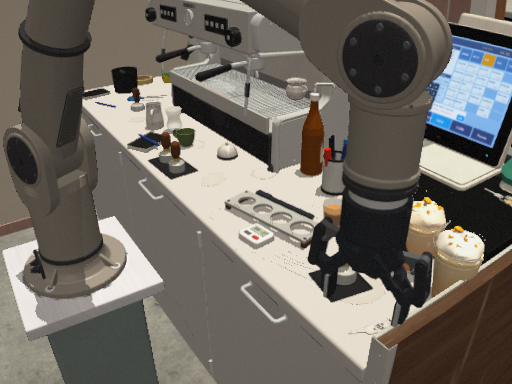

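The top view shows the small mat at about (356,205) with the tamper's handle at (358,200). The gauge runs from (258,204) to (306,193), largest hole on the right. The timer is at (293,220), the brush at (270,181) and the cup at (312,168).

```bash
python3 - <<'E'
from h import *
c=cam('top'); im=c['img']
x=cv2.resize(im[150:235,235:385],(800,453),interpolation=cv2.INTER_CUBIC)
cv2.imwrite('pics/t2.png',x[:,:,::-1])
g=cv2.cvtColor(im,cv2.COLOR_RGB2GRAY)
m=np.zeros_like(g); m[190:225,335:378]=(g[190:225,335:378]<70)*255
n,l,s,ce=cv2.connectedComponentsWithStats(m); k=1+np.argmax(s[1:,4])
ct=max(cv2.findContours((l==k).astype('u1'),0,2)[0],key=cv2.contourArea)
r=cv2.minAreaRect(ct);print(r,ray(c,[r[0]],.004))
for uv in [(258,204),(273,201),(289,197),(306,193)]: print(uv,ray(c,[uv],.024))
print('handle',ray(c,[(359,200)],.09), 'cup',ray(c,[(312,168)],.06),'timer',ray(c,[(293,220)],.019))
E
```

```text
((355.89190673828125, 204.14865112304688), (25.153045654296875, 25.31744384765625), 9.462322235107422) [[ 0.45449729 -0.37140539  0.004     ]]
(258, 204) [[ 0.4547763  -0.00806222  0.024     ]]
(273, 201) [[ 0.46551745 -0.06265431  0.024     ]]
(289, 197) [[ 0.47993598 -0.1211334   0.024     ]]
(306, 193) [[ 0.4944011  -0.18356463  0.024     ]]
handle [[ 0.46127461 -0.36079566  0.09      ]] cup [[ 0.58049122 -0.20220868  0.06      ]] timer [[ 0.39637722 -0.13500479  0.019     ]]
```

View pics/t2.png

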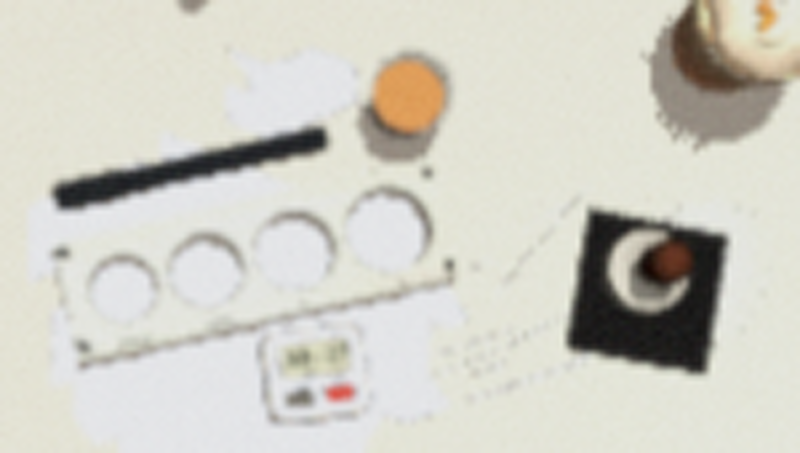

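The crop shows the tamper's handle top at crop (670,261) and its piston at (648,270). The four holes lie in a row with yaw about 0.22. I'll approach above the tamper.

>>> jog_arm(deltas=[[0, 0.04, 0.03, 0, 0, -0.03, 1], [0, 0.045, 0.03, 0, 0, -0.03, 1], [0.01, 0.045, 0, 0, 0, -0.03, 1], [0.03, 0.04, 0, 0, 0, -0.03, 1], [0.04, 0.03, 0, 0, 0, 0, 1], [0.04, 0.03, 0, 0, 0, 0, 1], [0.04, 0.02, 0, 0, 0, 0, 1], [0.04, 0.02, 0, 0, 0, 0, 1], [0.036, 0, -0.02, 0, 0, 0, 1], [0, 0, -0.02, 0, 0, 0, 1]])

```text
t: 1.15
eef_pos: [0.4687, -0.3663, 0.2408]
tool_rot: [-0.0, 0.993, 0.115, 0.002]
contact_force: [-0.4, 0.9, -0.1]
gripper_width: 0.997
grasp_force: 0.0
```

```bash
python3 - <<'E'
from h import *
c=cam('wrist','w1.png'); print(c['eye'],Rm(c)[:,2]); o=bot.get_obs(); print(o['eef_pos'],o['tool_rot'],o['contact_force'])
for P in [(.463,-.365,.098),(.463,-.365,.03),(.4944,-.1836,.024)]: print(proj(c,P))
E
```

```text
[ 0.55117263 -0.3474497   0.39081464] [-0.315803   -0.0746743  -0.94588171]
[ 0.46391095 -0.36638906  0.23653761] [-0.00204335  0.99354942  0.11337057 -0.00157693] [-2.08526107  0.32825211 -3.16160674]
[[250.69977429 179.80210131]]
[[251.17726781 165.2694849 ]]
[[122.69748009 111.1284131 ]]
```

View pics/w1.png

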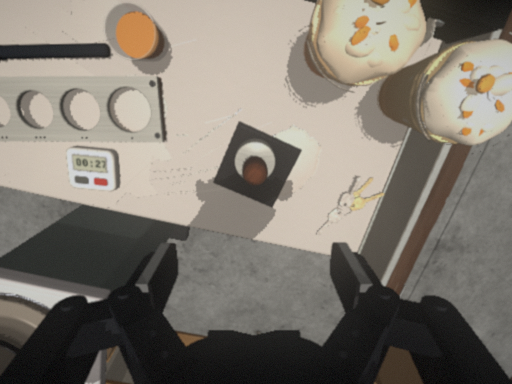

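The wrist view shows the handle top at (254,165), the mat round it, and holes 57 to 49 at (131,110), (80,110) and (36,110). I'll measure these now that the arm has settled.

```bash
cat >> h.py <<'E'
def plate(c,show=False):
    im=c['img']; hsv=cv2.cvtColor(im,cv2.COLOR_RGB2HSV); return hsv
E
python3 - <<'E'
from h import *
c=cam('wrist','w2.png'); im=c['img'].astype(int); o=bot.get_obs(); print(o['eef_pos'],o['contact_force'])
hsv=cv2.cvtColor(c['img'],cv2.COLOR_RGB2HSV)
for u in (131,80,36): print(u,[tuple(im[v,u]) for v in range(70,150,5)])
sub=np.zeros(im.shape[:2],bool); sub[120:210,210:305]=1
br=sub&(im[...,0]-im[...,2]>25)&(im[...,0]<150)
ys,xs=np.nonzero(br); print('brown',len(xs),xs.min(),xs.max(),ys.min(),ys.max(),xs.mean(),ys.mean())
for z in(.085,.094,.098): print(ray(c,[(xs.mean(),ys.mean())],z))
E
python3 - <<'E'
import cv2
i=cv2.imread('pics/w2.png');a=cv2.resize(i[65:150,0:170],(800,400),interpolation=2);b=cv2.resize(i[115:215,205:310],(210,200))
cv2.imwrite('pics/w2c.png',a);
b=cv2.resize(i[115:215,205:310],(630,600),interpolation=2);cv2.imwrite('pics/w2d.png',b)
E
```

```text
[ 0.46206278 -0.36737944  0.23787028] [-0.58161233  0.10464238  0.73511102]
131 [(np.int64(199), np.int64(191), np.int64(176)), (np.int64(183), np.int64(178), np.int64(164)), (np.int64(186), np.int64(181), np.int64(167)), (np.int64(155), np.int64(147), np.int64(135)), (np.int64(211), np.int64(202), np.int64(188)), (np.int64(210), np.int64(203), np.int64(188)), (np.int64(210), np.int64(202), np.int64(188)), (np.int64(211), np.int64(202), np.int64(187)), (np.int64(212), np.int64(204), np.int64(188)), (np.int64(212), np.int64(203), np.int64(187)), (np.int64(213), np.int64(205), np.int64(189)), (np.int64(212), np.int64(199), np.int64(184)), (np.int64(182), np.int64(176), np.int64(162)), (np.int64(155), np.int64(152), np.int64(139)), (np.int64(213), np.int64(202), np.int64(187)), (np.int64(214), np.int64(205), np.int64(189))]
80 [(np.int64(204), np.int64(193), np.int64(179)), (np.int64(181), np.int64(176), np.int64(163)), (np.int64(184), np.int64(180), np.int64(165)), (np.int64(136), np.int64(128), np.int64(119)), (np.int64(206), np.int64(195), np.int64(180)), (np.int64(208), np.int64(197
[... 725 characters left out ...]
, (np.int64(200), np.int64(190), np.int64(175)), (np.int64(199), np.int64(189), np.int64(175)), (np.int64(199), np.int64(188), np.int64(173)), (np.int64(201), np.int64(189), np.int64(178)), (np.int64(203), np.int64(191), np.int64(178)), (np.int64(151), np.int64(142), np.int64(132)), (np.int64(139), np.int64(136), np.int64(125)), (np.int64(173), np.int64(169), np.int64(155)), (np.int64(162), np.int64(156), np.int64(144)), (np.int64(204), np.int64(192), np.int64(178)), (np.int64(202), np.int64(191), np.int64(177))]
brown 418 245 268 159 180 256.2081339712919 169.5287081339713
[[ 0.46802062 -0.36849135  0.085     ]]
[[ 0.47040099 -0.36788501  0.094     ]]
[[ 0.47145892 -0.36761552  0.098     ]]
```

View pics/w2d.png

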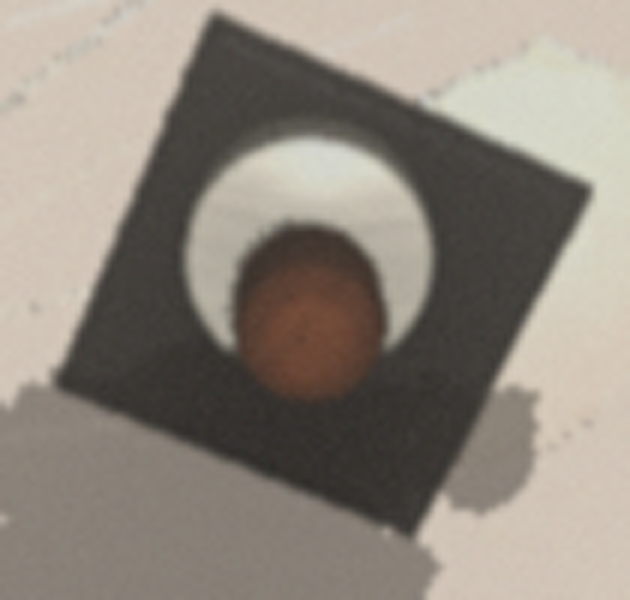

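The handle sits at crop (309,312) and the piston's top disc at (309,258), so at full-image (256.5,167) and (256.5,158). The tamper is upright.

```bash
python3 - <<'E'
from h import *
c=cam('wrist')
print(ray(c,[(256.5,158),(256.5-20.8,158),(256.5+20.8,158)],.03))
print(ray(c,[(256.5,167)],.084))
E
```

```text
[[ 0.46669801 -0.36999846  0.03      ]
 [ 0.46037408 -0.34263239  0.03      ]
 [ 0.47303219 -0.39734447  0.03      ]]
[[ 0.46833513 -0.36930705  0.084     ]]
```

View pics/w2c.png

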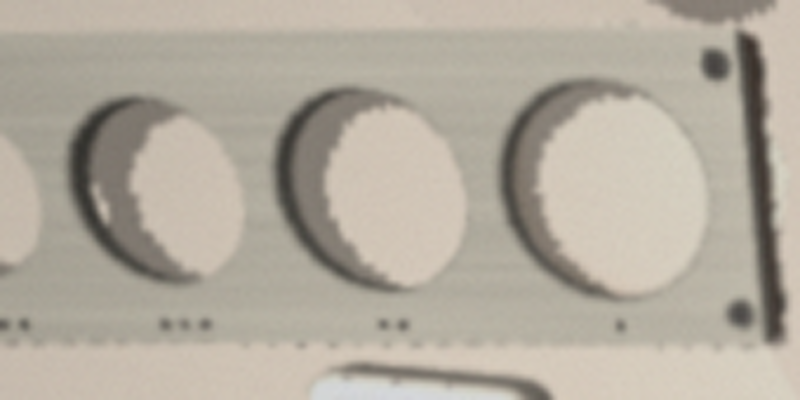

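>>> jog_arm(deltas=[[0.0055, -0.0025, -0.03, 0, 0, 0, 1], [0, 0, -0.04, 0, 0, 0, 1], [0, 0, -0.04, 0, 0, 0, 1], [0, 0, -0.03, 0, 0, 0, 1], [0, 0, -0.022, 0, 0, 0, 1], [0, 0, 0, 0, 0, 0, 1], [0, 0, 0, 0, 0, 0, 0.6], [0, 0, 0, 0, 0, 0, 0.4], [0, 0, 0, 0, 0, 0, 0.2], [0, 0, 0, 0, 0, 0, 0.1]], newtons=50)

```text
t: 2.3
eef_pos: [0.469, -0.3721, 0.0804]
tool_rot: [0.001, 0.994, 0.111, 0.001]
contact_force: [0.2, 1.5, 0.9]
gripper_width: 0.33
grasp_force: 0.8
```

```bash
python3 - <<'E'
from h import *
c=cam('wrist','w3.png'); o=bot.get_obs(); print(o['t'],o['eef_pos'],o['tool_rot'],o['contact_force'],o['torque'],o['gripper_width'],o['grasp_force'])
E
```

```text
2.35 [ 0.46876094 -0.37158663  0.08014824] [1.84718422e-04 9.93806802e-01 1.11120667e-01 4.51128414e-04] [-3.21857104  6.17305836 13.58119249] [1.31914126 0.38869199 0.03531169] 0.23744815071505412 30.758000314235687
```

View pics/w3.png

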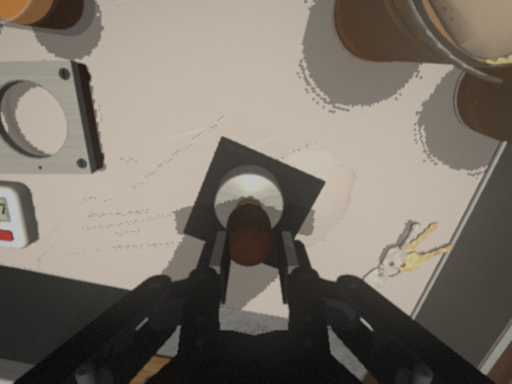

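The handle is between the fingers at about (249,235), with the jaws still closing. I'll let the grip settle.

>>> jog_arm(deltas=[[0, 0, 0, 0, 0, 0, 0], [0, 0, 0, 0, 0, 0, 0], [0, 0, 0, 0, 0, 0, 0]])

```text
t: 2.65
eef_pos: [0.4691, -0.3713, 0.0803]
tool_rot: [0.0, 0.994, 0.111, 0.001]
contact_force: [-0.4, 2.6, 6.0]
gripper_width: 0.23
grasp_force: 48.6
```

```bash
cat > st.py <<'E'
from h import *
np.set_printoptions(precision=4,suppress=True)
o=bot.get_obs(); print(o['t'],o['eef_pos'],o['tool_rot'],o['contact_force'],o['torque'],o['gripper_width'],o['grasp_force'])
E
python3 st.py
```

```text
2.65 [ 0.4691 -0.3713  0.0803] [0.0002 0.9938 0.1114 0.0006] [-0.4031  2.5818  6.0079] [0.483  0.2535 0.0227] 0.22983342577141824 48.639569878578186
```

>>> jog_arm(deltas=[[0, 0, 0.01, 0, 0, 0, 0], [0, 0, 0.015, 0, 0, 0, 0], [0, 0.015, 0.015, 0, 0, 0, 0], [0.01, 0.03, 0, 0, 0, 0, 0], [0.01, 0.04, 0, 0, 0, 0, 0], [0.005, 0.03, 0, 0, 0, 0, 0], [0, 0, 0, 0, 0, 0, 0], [0, 0, 0, 0, 0, 0, 0], [0, 0, 0, 0, 0, 0, 0]])

```text
t: 3.55
eef_pos: [0.4931, -0.258, 0.1197]
tool_rot: [0.001, 0.994, 0.11, 0.0]
contact_force: [-0.7, 0.5, -4.5]
gripper_width: 0.228
grasp_force: 49.3
```

```bash
python3 st.py; python3 - <<'E'
from h import *
c=cam('wrist','w4.png');np.savez('w4.npz',**c)
i=cv2.imread('pics/w4.png');cv2.imwrite('pics/w4c.png',cv2.resize(i[60:330,0:360],(800,600),interpolation=2))
E
```

```text
3.55 [ 0.4931 -0.258   0.1197] [0.0005 0.9939 0.1105 0.    ] [-0.7426  0.4835 -4.516 ] [-0.0128 -0.0237  0.0219] 0.22849893404506427 49.292373061180115
```

View pics/w4c.png

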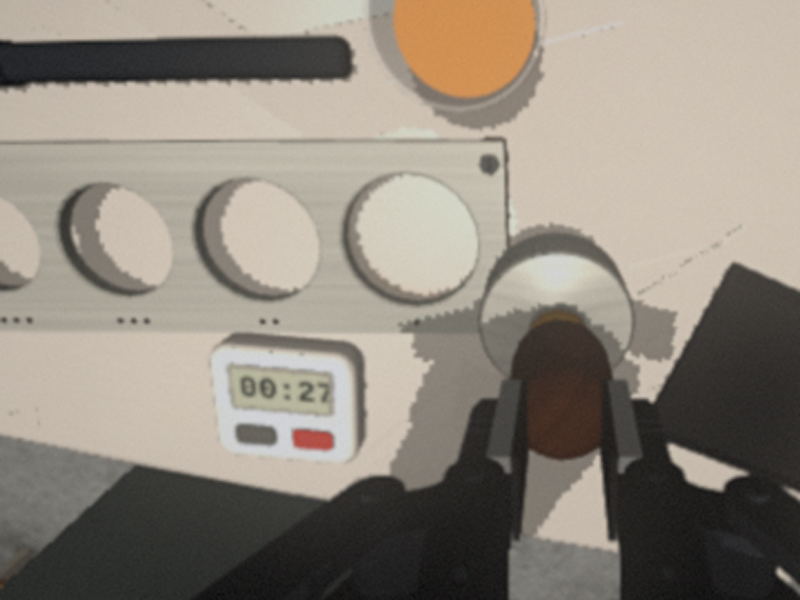

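The tamper is lifted and held straight. Its piston disc is centred near crop (557,330), and hole 57 is at (412,238) with the other holes to its left. I'll fit both circles from the edges.

```bash
cat >> h.py <<'E'
def edgefit(c,uv0,z,R0,thr=14,lo=-180,hi=180,bg=(1.5,4),it=4):
    """circle of radius R0 on plane z: first departure from the surround level coming inwards"""
    g=cv2.GaussianBlur(cv2.cvtColor(c['img'],cv2.COLOR_RGB2GRAY),(0,0),.7).astype(np.float32)
    ce=ray(c,[uv0],z)[0,:2]; P=None
    from scipy.optimize import least_squares
    for k in range(it):
        w=(6-k)*1e-3; rs=np.arange(R0+w,R0-w,-1e-4); P=[]
        for a in np.radians(np.arange(lo,hi,4)):
            q=np.c_[ce[0]+rs*np.cos(a),ce[1]+rs*np.sin(a),np.full(len(rs),z)]
            uv=proj(c,q).astype(np.float32); p=cv2.remap(g,uv[:,:1],uv[:,1:],1)[:,0]
            b=np.median(p[:10]); d=np.abs(p-b); m=np.nonzero(d>thr)[0]
            if len(m)==0: continue
            j=m[0]; gr=np.abs(np.gradient(p)); s=slice(max(j-8,0),j+9); j=max(j-8,0)+np.argmax(gr[s])
            P.append(q[j,:2])
        P=np.array(P)
        s=least_squares(lambda v:np.hypot(*(P-v[:2]).T)-v[2],[*ce,R0],loss='soft_l1',f_scale=5e-4); ce=s.x[:2]
    return ce,s.x[2],len(P),np.median(np.abs(s.fun))
E
python3 - <<'E'
from h import *
np.set_printoptions(precision=4,suppress=True)
c=dict(np.load('w4.npz')); f=lambda x,y:(x/800*360,60+y/600*270)
for n,x,y,r in [('57',412,238,.029),('53',258,238,.027),('49',117,238,.025)]:
    print(n,ray(c,[f(x,y)],.024)[0],edgefit(c,f(x,y),.024,r))
z=.0434+.026
print('disc',ray(c,[f(480,320),f(634,320),f(557,253)],z))
for R0 in (.0285,.0265,.0245):print(edgefit(c,f(557,325),z,R0,lo=-90,hi=90,thr=25))
print('handle',ray(c,[f(511,400),f(611,400)],.115))
E
```

```text
57 [ 0.4999 -0.1916  0.024 ] (array([ 0.498 , -0.1901]), np.float64(0.02912259189130311), 90, np.float64(0.00025567157682375094))
53 [ 0.4856 -0.1275  0.024 ] (array([ 0.4838, -0.1259]), np.float64(0.02707071970627101), 90, np.float64(0.00022559342140118614))
49 [ 0.4722 -0.0675  0.024 ] (array([ 0.4707, -0.0657]), np.float64(0.025105579659453543), 90, np.float64(0.00019800326050457492))
disc [[ 0.4892 -0.2287  0.0694]
 [ 0.5015 -0.2828  0.0694]
 [ 0.5198 -0.2503  0.0694]]
(array([ 0.5013, -0.2518]), np.float64(0.028415980476430017), 27, np.float64(0.00045077308803231214))
(array([ 0.4936, -0.2556]), np.float64(0.027038864074867604), 45, np.float64(0.00018918694595755278))
(array([ 0.494 , -0.2558]), np.float64(0.02672360881844519), 45, np.float64(0.00015998060187038046))
handle [[ 0.4862 -0.2444  0.115 ]
 [ 0.4927 -0.2729  0.115 ]]
```

>>> jog_arm(deltas=[[0.0015, 0.02, 0, 0, 0, 0, 0], [0.0015, 0.025, 0, 0, 0, 0, 0], [0.0013, 0.0206, -0.005, 0, 0, 0, 0], [0, 0, -0.008, 0, 0, 0, 0], [0, 0, 0, 0, 0, 0, 0], [0, 0, -0.003, 0, 0, 0, 0], [0, 0, -0.003, 0, 0, 0, 0], [0, 0, -0.003, 0, 0, 0, 0], [0, 0, 0, 0, 0, 0, 0]])

```text
t: 4.5
eef_pos: [0.4975, -0.1919, 0.0969]
tool_rot: [0.0, 0.994, 0.111, -0.0]
contact_force: [0.5, -1.4, -5.9]
gripper_width: 0.227
grasp_force: 49.3
```

```bash
python3 st.py
```

```text
4.5 [ 0.4975 -0.1919  0.0969] [ 0.0002  0.9939  0.1107 -0.0001] [ 0.4698 -1.372  -5.8505] [-0.4597 -0.1265 -0.0239] 0.2269141773081334 49.30082023143768
```

>>> jog_arm(deltas=[[0, -0.0005, -0.003, 0, 0, 0, 0], [0, 0, -0.003, 0, 0, 0, 0], [0, 0, -0.003, 0, 0, 0, 0], [0, 0, -0.003, 0, 0, 0, 0], [0, 0, -0.002, 0, 0, 0, 0], [0, 0, -0.002, 0, 0, 0, 0], [0, 0, 0, 0, 0, 0, 0], [0, 0, 0, 0, 0, 0, 0]])

```text
t: 5.3
eef_pos: [0.4975, -0.1915, 0.0809]
tool_rot: [-0.0, 0.994, 0.111, -0.0]
contact_force: [0.0, -3.1, -6.0]
gripper_width: 0.223
grasp_force: 49.3
```

```bash
python3 st.py
```

```text
5.3 [ 0.4975 -0.1915  0.0809] [-0.0001  0.9938  0.1112 -0.0002] [ 0.0472 -3.0678 -5.9586] [-0.6717 -0.1578 -0.0307] 0.22330475577106382 49.2858624458313
```

>>> jog_arm(deltas=[[0, -0.0005, -0.001, 0, 0, 0, 0], [0, -0.0005, -0.001, 0, 0, 0, 0], [0, 0, 0, 0, 0, 0, 0], [0, 0, 0, 0, 0, 0, 0]])

```text
t: 5.7
eef_pos: [0.4975, -0.1921, 0.079]
tool_rot: [-0.0, 0.994, 0.111, -0.0]
contact_force: [-0.8, -1.2, -3.9]
gripper_width: 0.228
grasp_force: 49.4
```

```bash
python3 st.py
```

```text
5.7 [ 0.4975 -0.1921  0.079 ] [-0.0003  0.9938  0.1113 -0.0002] [-0.8294 -1.2054 -3.9492] [-0.1121 -0.0423 -0.0098] 0.22780253653852015 49.41162943840027
```

>>> jog_arm(deltas=[[0, -0.0005, 0, 0, 0, 0, 0], [0, -0.0005, 0, 0, 0, 0, 0], [0, 0, 0, 0, 0, 0, 0], [0, 0, 0, 0, 0, 0, 0]])

```text
t: 6.1
eef_pos: [0.4976, -0.1932, 0.0791]
tool_rot: [-0.0, 0.994, 0.111, -0.0]
contact_force: [0.0, 0.7, -3.7]
gripper_width: 0.218
grasp_force: 49.5
```

```bash
python3 st.py
```

```text
6.1 [ 0.4976 -0.1932  0.0791] [-0.0002  0.9938  0.1112 -0.0001] [ 0.0083  0.7386 -3.7375] [0.2711 0.0707 0.016 ] 0.21813908041009247 49.47194695472717
```

>>> jog_arm(deltas=[[0.0005, 0.0006, 0, 0, 0, 0, 0], [0.0005, 0, 0, 0, 0, 0, 0], [0, 0, 0, 0, 0, 0, 0], [0, 0, 0, 0, 0, 0, 0]])

```text
t: 6.5
eef_pos: [0.4986, -0.1929, 0.0791]
tool_rot: [-0.0, 0.994, 0.111, -0.0]
contact_force: [0.6, 0.3, -4.2]
gripper_width: 0.22
grasp_force: 49.5
```

```bash
python3 st.py
```

```text
6.5 [ 0.4986 -0.1929  0.0791] [-0.      0.9938  0.1112 -0.0001] [ 0.5588  0.254  -4.2184] [ 0.1022  0.1129 -0.0318] 0.22047346417982036 49.460813999176025
```

>>> jog_arm(deltas=[[-0.001, 0, 0, 0, 0, 0, 0], [-0.001, 0, 0, 0, 0, 0, 0], [0, 0, 0, 0, 0, 0, 0], [0, 0, 0, 0, 0, 0, 0]])

```text
t: 6.9
eef_pos: [0.4968, -0.193, 0.0792]
tool_rot: [0.0, 0.994, 0.111, 0.0]
contact_force: [0.5, -0.4, -3.8]
gripper_width: 0.225
grasp_force: 49.4
```

```bash
python3 st.py
```

```text
6.9 [ 0.4968 -0.193   0.0792] [0.0001 0.9938 0.1111 0.0001] [ 0.4841 -0.3853 -3.8145] [ 0.0338 -0.0731 -0.0105] 0.22500018426752585 49.41405415534973
```

>>> jog_arm(deltas=[[0.0008, 0.0004, 0.008, 0, 0, 0, 0], [0, 0, 0.013, 0, 0, 0, 0], [0, 0, 0.012, 0, 0, 0, 0], [-0.005, 0.022, 0, 0, 0, 0, 0], [-0.005, 0.022, 0, 0, 0, 0, 0], [-0.0042, 0.0204, 0, 0, 0, 0, 0], [0, 0, 0, 0, 0, 0, 0], [0, 0, -0.005, 0, 0, 0, 0], [0, 0, -0.003, 0, 0, 0, 0], [0, 0, 0, 0, 0, 0, 0]])

```text
t: 7.9
eef_pos: [0.483, -0.129, 0.1038]
tool_rot: [0.0, 0.994, 0.11, -0.0]
contact_force: [-0.2, -0.1, -4.7]
gripper_width: 0.223
grasp_force: 49.5
```

```bash
python3 st.py
```

```text
7.9 [ 0.483  -0.129   0.1038] [ 0.0001  0.9939  0.1104 -0.0004] [-0.2328 -0.1315 -4.7289] [-0.0479  0.037   0.0076] 0.2228024729279062 49.49410021305084
```

Foot is about 3.5 mm above the plate. I'll correct 0.5 mm and probe down slowly.

>>> jog_arm(deltas=[[0.0004, 0.0008, 0, 0, 0, 0, 0], [0, 0, -0.001, 0, 0, 0, 0], [0, 0, -0.001, 0, 0, 0, 0], [0, 0, -0.001, 0, 0, 0, 0], [0, 0, -0.001, 0, 0, 0, 0], [0, 0, -0.001, 0, 0, 0, 0], [0, 0, 0, 0, 0, 0, 0]])

```text
t: 8.6
eef_pos: [0.4838, -0.1273, 0.0994]
tool_rot: [0.0, 0.994, 0.111, 0.0]
contact_force: [-2.1, 0.7, -0.4]
gripper_width: 0.222
grasp_force: 50.1
```

```bash
python3 st.py
```

```text
8.6 [ 0.4838 -0.1273  0.0994] [0.     0.9938 0.1112 0.0001] [-2.0529  0.7244 -0.3656] [ 0.0511  0.203  -0.0472] 0.22170383384677123 50.095476508140564
```

>>> jog_arm(deltas=[[-0.0006, -0.0006, 0, 0, 0, 0, 0], [0, 0, -0.0005, 0, 0, 0, 0], [0, 0, -0.0005, 0, 0, 0, 0], [0, 0, 0, 0, 0, 0, 0]])

```text
t: 9.0
eef_pos: [0.4838, -0.1278, 0.0991]
tool_rot: [0.0, 0.994, 0.111, 0.001]
contact_force: [-2.8, 0.7, 8.3]
gripper_width: 0.226
grasp_force: 50.8
```

```bash
python3 st.py
```

```text
9.0 [ 0.4838 -0.1278  0.0991] [0.0001 0.9938 0.1112 0.0007] [-2.8382  0.6594  8.2934] [0.4143 0.535  0.0328] 0.22638812361798066 50.841127038002014
```

>>> jog_arm(deltas=[[0, 0, 0.0015, 0, 0, 0, 0], [0.0006, -0.0012, 0, 0, 0, 0, 0], [0, 0, 0, 0, 0, 0, 0], [0, 0, -0.001, 0, 0, 0, 0], [0, 0, -0.0005, 0, 0, 0, 0], [0, 0, -0.0005, 0, 0, 0, 0], [0, 0, 0, 0, 0, 0, 0]])

```text
t: 9.7
eef_pos: [0.4844, -0.1289, 0.0989]
tool_rot: [0.0, 0.994, 0.111, 0.001]
contact_force: [-4.2, 3.4, 12.9]
gripper_width: 0.226
grasp_force: 51.6
```

```bash
python3 st.py
```

```text
9.7 [ 0.4844 -0.1289  0.0989] [0.0001 0.9938 0.1112 0.0006] [-4.1867  3.3946 12.8601] [0.9521 0.9656 0.0312] 0.22550613571455014 51.573797124674456
```

```bash
python3 - <<'E'
from h import *
np.set_printoptions(precision=4,suppress=True)
c=dict(np.load('w4.npz')); Rc=Rm(c)
q=np.array([.9939,.1105,0,.0005]);T4=R.from_quat(q).as_matrix(); p4=np.array([.4931,-.258,.1197])
T2=R.from_quat([.99355,.11337,-.0016,-.002]).as_matrix(); p2=np.array([.46206,-.36738,.23787])
c2=dict(c); c2['eye']=p2+T2@T4.T@(c['eye']-p4); c2['attitude']=T2@T4.T@Rc
im2=cv2.imread('pics/w2.png')[:,:,::-1].copy(); c2['img']=im2; print(c2['eye'])
for name,cc,z,rows,u0 in [('w2',c2,.030,range(150,164,2),256),('w4',c,.0694,range(196,212,2),251)]:
    g=cv2.cvtColor(cc['img'],cv2.COLOR_RGB2GRAY).astype(float)
    for v in rows:
        gr=np.abs(np.gradient(g[v])); a=u0-45+np.argmax(gr[u0-45:u0-20]); b=u0+20+np.argmax(gr[u0+20:u0+45])
        f=lambda k:np.sum(np.arange(k-2,k+3)*gr[k-2:k+3])/gr[k-2:k+3].sum()
        P=ray(cc,[(f(a),v),(f(b),v)],z); print(name,v,round(f(a),1),round(f(b),1),np.linalg.norm(P[0]-P[1])*1e3,P.mean(0)[:2])
E
```

```text
[ 0.5457 -0.3492  0.3872]
w2 150 225.5 275.2 66.3849476855382 [ 0.4757 -0.3595]
w2 152 224.4 300.6 102.15669848172584 [ 0.4768 -0.3759]
w2 154 223.8 299.7 101.89654834327371 [ 0.4739 -0.3756]
w2 156 223.0 298.4 101.48586832831027 [ 0.4709 -0.3748]
w2 158 222.1 297.4 101.6837207928003 [ 0.468  -0.3742]
w2 160 221.3 296.4 101.64943109215648 [ 0.465  -0.3736]
w2 162 220.4 295.4 101.7673478281258 [ 0.462 -0.373]
w4 196 218.0 282.4 51.01487073327624 [ 0.502  -0.2539]
w4 198 217.1 283.1 52.41773519576131 [ 0.5003 -0.2542]
w4 200 216.9 283.3 52.92158034576279 [ 0.4986 -0.2546]
w4 202 216.3 283.8 53.91040803971643 [ 0.4969 -0.2549]
w4 204 216.1 284.0 54.356035681484165 [ 0.4952 -0.2552]
w4 206 215.6 283.9 54.84831769403982 [ 0.4935 -0.2554]
w4 208 216.4 283.4 53.88308689679536 [ 0.4918 -0.2559]
w4 210 215.5 283.2 54.68511701385714 [ 0.49   -0.2558]
```

>>> jog_arm(deltas=[[0, 0, 0.0005, 0, 0, 0, 0], [0, -0.0005, 0, 0, 0, 0, 0], [0, -0.0005, 0, 0, 0, 0, 0], [0, 0, 0, 0, 0, 0, 0]])

```text
t: 10.1
eef_pos: [0.4843, -0.1295, 0.099]
tool_rot: [-0.0, 0.994, 0.111, 0.001]
contact_force: [-2.5, 4.2, 8.8]
gripper_width: 0.229
grasp_force: 51.3
```

>>> jog_arm(deltas=[[-0.0005, 0, 0, 0, 0, 0, 0], [-0.0005, 0, 0, 0, 0, 0, 0], [-0.0005, 0, 0, 0, 0, 0, 0], [0, 0, 0, 0, 0, 0, 0]])

```text
t: 10.5
eef_pos: [0.4837, -0.1295, 0.0991]
tool_rot: [-0.0, 0.994, 0.111, 0.001]
contact_force: [-0.5, 3.6, 6.4]
gripper_width: 0.228
grasp_force: 50.9
```

>>> jog_arm(deltas=[[0, 0.0005, 0, 0, 0, 0, 0], [0, 0.0005, 0, 0, 0, 0, 0], [0, 0.0005, 0, 0, 0, 0, 0], [0, 0, 0, 0, 0, 0, 0]])

```text
t: 10.9
eef_pos: [0.4836, -0.1286, 0.099]
tool_rot: [0.0, 0.994, 0.111, 0.001]
contact_force: [-0.1, 1.4, 4.3]
gripper_width: 0.222
grasp_force: 50.7
```

```bash
python3 st.py
```

```text
10.9 [ 0.4836 -0.1286  0.099 ] [0.0003 0.9938 0.1113 0.0013] [-0.0944  1.4145  4.3465] [ 0.5797  0.0703 -0.0681] 0.2223420951212358 50.70547878742218
```

>>> jog_arm(deltas=[[0, 0, 0.002, 0, 0, 0, 0], [0, 0.0004, 0.002, 0, 0, 0, 0], [0, 0, 0, 0, 0, 0, 0], [0, 0, 0, 0, 0, 0, 0]])

```text
t: 11.3
eef_pos: [0.4819, -0.1285, 0.1019]
tool_rot: [0.0, 0.994, 0.111, -0.0]
contact_force: [-0.6, 0.5, -4.5]
gripper_width: 0.227
grasp_force: 49.5
```

```bash
python3 st.py;python3 - <<'E'
from h import *
c=cam('wrist','w5.png');np.savez('w5.npz',**c)
i=cv2.imread('pics/w5.png')[130:300,170:330];cv2.imwrite('pics/w5c.png',cv2.resize(i,None,fx=3.5,fy=3.5,interpolation=2))
E
```

```text
11.3 [ 0.4819 -0.1285  0.1019] [ 0.0001  0.9938  0.111  -0.0003] [-0.566   0.4557 -4.4736] [-0.055  -0.0246  0.0651] 0.22701995175173567 49.536423683166504
```

View pics/w5c.png

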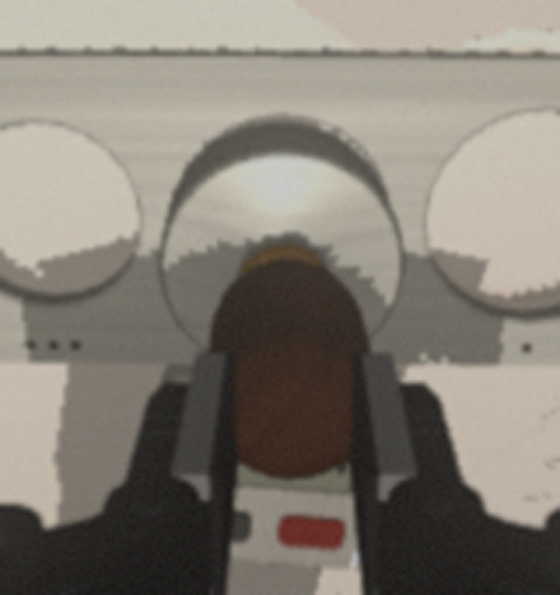

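The tamper hovers over hole 53. Its disc spans crop x 162–404 at y≈262, between hole 49 (right edge 140) and hole 57 (left edge 427). I'll measure its width and centre against these neighbours.

```bash
python3 - <<'E'
from h import *
np.set_printoptions(precision=4,suppress=True)
c=dict(np.load('w5.npz')); f=lambda x,y:(170+x/3.5,130+y/3.5); print(c['eye'])
zt=.1019-.0763+.026
for y in (240,255,262,270): pass
P=ray(c,[f(162,262),f(404,262),f(282,153),f(282,113)],zt); print('disc',np.linalg.norm(P[0]-P[1]),P)
# top-arc points of face
A=ray(c,[f(*p) for p in [(162,262),(165,232),(178,205),(200,181),(235,160),(282,152),(330,160),(366,181),(388,205),(400,232),(404,262)]],zt)[:,:2]
from scipy.optimize import least_squares
s=least_squares(lambda v:np.hypot(*(A-v[:2]).T)-v[2],[.483,-.128,.027]);print('face',s.x,s.fun*1e3)
B=ray(c,[f(*p) for p in [(173,205),(185,178),(210,145),(240,123),(282,113),(325,123),(355,145),(380,178),(392,205)]],zt-.026)[:,:2]
s=least_squares(lambda v:np.hypot(*(B-v[:2]).T)-v[2],[.483,-.128,.027]);print('foot',s.x,s.fun*1e3)
h=[]
for n,p,r in [('57',(525,212),.029),('49',(45,210),.025)]:
    u=f(*p); e=edgefit(c,u,.024,r,lo=-60,hi=200); h.append(e[0]); print(n,e)
d=h[1]-h[0]; print(np.linalg.norm(d),'h53',h[0]+d*66/128)
E
```

```text
[ 0.5652 -0.1102  0.2515]
disc 0.05542659608355455 [[ 0.4773 -0.0995  0.0516]
 [ 0.4896 -0.1536  0.0516]
 [ 0.5087 -0.1207  0.0516]
 [ 0.5175 -0.1187  0.0516]]
face [ 0.4819 -0.1269  0.0279] [-0.183   0.199   0.1309 -0.026  -0.0179 -0.234  -0.0339  0.0697  0.2204
  0.0439 -0.1693]
foot [ 0.4837 -0.1262  0.0276] [ 0.5264 -0.5215 -0.5914  0.211   0.711   0.2497 -0.5486 -0.5175  0.4809]
57 (array([ 0.4984, -0.1906]), np.float64(0.028981649679425518), 64, np.float64(0.0002926720144678322))
49 (array([ 0.4707, -0.0648]), np.float64(0.02480793590557345), 65, np.float64(0.0002410647178715218))
0.12873855935708114 h53 [ 0.4841 -0.1257]
```

>>> jog_arm(deltas=[[0.0022, 0.0012, 0, 0, 0, 0, 0], [0, 0, 0, 0, 0, 0, 0], [0, 0, -0.001, 0, 0, 0, 0], [0, 0, -0.001, 0, 0, 0, 0], [0, 0, -0.0008, 0, 0, 0, 0], [0, 0, -0.0005, 0, 0, 0, 0], [0, 0, 0, 0, 0, 0, 0], [0, 0, 0, 0, 0, 0, 0]])

```text
t: 12.15
eef_pos: [0.4846, -0.127, 0.0995]
tool_rot: [0.0, 0.994, 0.111, 0.0]
contact_force: [-2.4, 0.7, 5.3]
gripper_width: 0.226
grasp_force: 50.6
```

```bash
python3 st.py
```

```text
12.15 [ 0.4846 -0.127   0.0995] [0.0001 0.9938 0.1112 0.0003] [-2.3618  0.6716  5.3189] [ 0.1628  0.6554 -0.0107] 0.22615304264976507 50.60565948486328
```

>>> jog_arm(deltas=[[0, 0, -0.0005, 0, 0, 0, 0], [0, 0, -0.0004, 0, 0, 0, 0], [0, 0, 0, 0, 0, 0, 0]])

```text
t: 12.45
eef_pos: [0.4848, -0.127, 0.0993]
tool_rot: [0.0, 0.994, 0.111, 0.0]
contact_force: [-5.3, 0.9, 12.2]
gripper_width: 0.226
grasp_force: 51.5
```

```bash
python3 st.py
```

```text
12.45 [ 0.4848 -0.127   0.0993] [0.0002 0.9938 0.1112 0.0004] [-5.3442  0.9428 12.2341] [0.3633 1.2138 0.0427] 0.22567607728047667 51.46678626537323
```

Hole 53 refuses it at several tries with about 17 N. The support is central and the piston measures about 56 mm, so this looks like the 57 mm tamper. I'm going back to hole 57, where I'll check the play.

>>> jog_arm(deltas=[[0, 0, 0.005, 0, 0, 0, 0], [0, 0, 0.007, 0, 0, 0, 0], [0.004, -0.02, 0, 0, 0, 0, 0], [0.005, -0.025, 0, 0, 0, 0, 0], [0.0046, -0.0204, 0, 0, 0, 0, 0], [0, 0, 0, 0, 0, 0, 0], [0, 0, -0.005, 0, 0, 0, 0], [0, 0, 0, 0, 0, 0, 0]])

```text
t: 13.25
eef_pos: [0.4973, -0.1914, 0.1041]
tool_rot: [-0.001, 0.994, 0.112, -0.001]
contact_force: [0.1, -0.3, -3.9]
gripper_width: 0.226
grasp_force: 49.6
```

```bash
python3 st.py
```

```text
13.25 [ 0.4973 -0.1914  0.1041] [-0.0006  0.9937  0.1116 -0.0007] [ 0.0732 -0.3066 -3.897 ] [-0.0034  0.0427  0.0203] 0.22623612762404985 49.58249866962433
```

>>> jog_arm(deltas=[[0.0003, -0.001, 0, 0, 0, 0, 0], [0, 0, -0.002, 0, 0, 0, 0], [0, 0, -0.002, 0, 0, 0, 0], [0, 0, -0.002, 0, 0, 0, 0], [0, 0, -0.003, 0, 0, 0, 0], [0, 0, -0.003, 0, 0, 0, 0], [0, 0, 0, 0, 0, 0, 0]])

```text
t: 13.95
eef_pos: [0.4979, -0.1933, 0.0924]
tool_rot: [-0.0, 0.994, 0.111, -0.0]
contact_force: [-0.9, -0.2, -4.0]
gripper_width: 0.223
grasp_force: 49.6
```

```bash
python3 st.py
```

```text
13.95 [ 0.4979 -0.1933  0.0924] [-0.0002  0.9938  0.1112 -0.0004] [-0.8913 -0.1576 -4.02  ] [ 0.0057  0.0458 -0.0056] 0.2227581697033496 49.59684669971466
```

Entered freely. Play test: +2 mm, then −4 mm along y.

>>> jog_arm(deltas=[[0, 0.001, -0.002, 0, 0, 0, 0], [0, 0.001, -0.002, 0, 0, 0, 0], [0, 0, 0, 0, 0, 0, 0], [0, 0, 0, 0, 0, 0, 0]])

```text
t: 14.35
eef_pos: [0.4983, -0.1917, 0.0889]
tool_rot: [0.0, 0.994, 0.111, 0.0]
contact_force: [0.6, -2.3, -5.3]
gripper_width: 0.228
grasp_force: 49.5
```

```bash
python3 st.py
```

```text
14.35 [ 0.4983 -0.1917  0.0889] [0.0002 0.9938 0.111  0.    ] [ 0.599  -2.2701 -5.3353] [-0.5728 -0.0357 -0.0384] 0.2280199002699201 49.45107400417328
```

>>> jog_arm(deltas=[[0, -0.001, 0, 0, 0, 0, 0], [0, -0.001, 0, 0, 0, 0, 0], [0, -0.001, 0, 0, 0, 0, 0], [0, -0.001, 0, 0, 0, 0, 0], [0, 0, 0, 0, 0, 0, 0], [0, 0, 0, 0, 0, 0, 0]])

```text
t: 14.95
eef_pos: [0.4982, -0.1947, 0.089]
tool_rot: [-0.0, 0.994, 0.111, -0.0]
contact_force: [-1.3, 2.7, -1.7]
gripper_width: 0.226
grasp_force: 50.0
```

```bash
python3 st.py
```

```text
14.95 [ 0.4982 -0.1947  0.089 ] [-0.0004  0.9938  0.1114 -0.0001] [-1.3205  2.7061 -1.7324] [1.0329 0.2169 0.056 ] 0.2258760288763669 50.04269599914551
```

Both walls are met within 3 mm of travel, which confirms the 57 mm piston. I'll centre it and lower it to the worktop.

>>> jog_arm(deltas=[[-0.0002, 0.0018, 0, 0, 0, 0, 0], [0, 0, -0.003, 0, 0, 0, 0], [0, 0, -0.003, 0, 0, 0, 0], [0, 0, -0.003, 0, 0, 0, 0], [0, 0, -0.003, 0, 0, 0, 0], [0, 0, -0.001, 0, 0, 0, 0], [0, 0, 0, 0, 0, 0, 0], [0, 0, 0, 0, 0, 0, 0]])

```text
t: 15.75
eef_pos: [0.4986, -0.1933, 0.0764]
tool_rot: [-0.0, 0.994, 0.111, 0.0]
contact_force: [-1.9, 3.9, 5.1]
gripper_width: 0.227
grasp_force: 50.7
```

>>> jog_arm(deltas=[[0, 0, -0.0006, 0, 0, 0, 0], [0, 0, 0, 0, 0, 0, 0]])

```text
t: 15.95
eef_pos: [0.4988, -0.1933, 0.0763]
tool_rot: [0.0, 0.994, 0.111, 0.001]
contact_force: [-3.0, 5.2, 9.7]
gripper_width: 0.224
grasp_force: 51.3
```

```bash
python3 st.py
```

```text
15.95 [ 0.4988 -0.1933  0.0763] [0.     0.9938 0.1113 0.0006] [-2.9869  5.2198  9.7193] [ 1.2092  0.7067 -0.0308] 0.22437113550428567 51.32920861244202
```

It stands on the worktop. I'll relieve the residual forces, then release and retreat straight up.

>>> jog_arm(deltas=[[-0.0007, 0.0008, 0.0007, 0, 0, 0, 0], [0, 0, 0, 0, 0, 0, 0], [0, 0, 0, 0, 0, 0, 0.3], [0, 0, 0, 0, 0, 0, 0.4], [0, 0, 0, 0, 0, 0, 0.6], [0, 0, 0, 0, 0, 0, 0.8], [0, 0, 0, 0, 0, 0, 1], [0, 0, 0, 0, 0, 0, 1]], newtons=20)

```text
t: 16.75
eef_pos: [0.4974, -0.193, 0.076]
tool_rot: [0.0, 0.994, 0.111, 0.0]
contact_force: [-0.5, 0.5, -0.5]
gripper_width: 0.997
grasp_force: 0.0
```

```bash
python3 st.py
```

```text
16.75 [ 0.4974 -0.193   0.076 ] [0.0001 0.9938 0.1111 0.    ] [-0.4906  0.4765 -0.5274] [ 0.0028  0.0367 -0.0535] 0.9969758552589496 0.0
```

>>> jog_arm(deltas=[[0, 0, 0.01, 0, 0, 0, 1], [0, 0, 0.02, 0, 0, 0, 1], [0, 0, 0.03, 0, 0, 0, 1], [0, 0, 0.04, 0, 0, 0, 1], [0, 0, 0.03, 0, 0, 0, 1], [0, 0, 0.02, 0, 0, 0, 1], [0, 0, 0, 0, 0, 0, 1], [0, 0, 0, 0, 0, 0, 1]])

```text
t: 17.55
eef_pos: [0.4974, -0.1929, 0.2265]
tool_rot: [0.0, 0.994, 0.111, 0.0]
contact_force: [-0.7, -0.1, 0.0]
gripper_width: 1.0
grasp_force: 0.0
```

```bash
python3 st.py; python3 - <<'E'
from h import *
c=cam('wrist','w6.png');np.savez('w6.npz',**c)
E
```

```text
17.55 [ 0.4974 -0.1929  0.2265] [0.0002 0.9938 0.1111 0.0004] [-0.6944 -0.1108  0.0297] [0.004  0.0092 0.0286] 1.0002146132684373 0.0
```

View pics/w6.png

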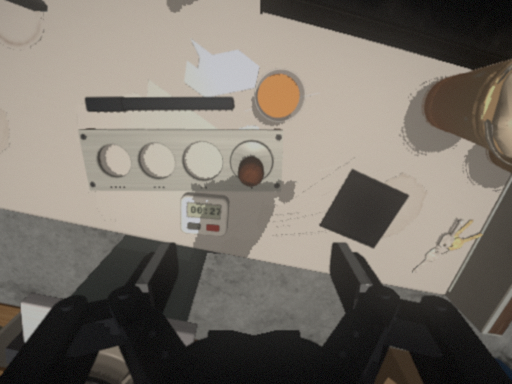

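The tamper stands upright in the one-dot hole at (251,160), and the timer, brush and cup are where they were. One last numeric check of piston against bore.

```bash
python3 - <<'E'
from h import *
c=dict(np.load('w6.npz')); g=cv2.cvtColor(c['img'],cv2.COLOR_RGB2GRAY)
for v in (154,158,160): print(v,list(map(int,g[v,222:240])),list(map(int,g[v,262:282])))
print(ray(c,[(250,160),(251,160),(251,140),(251,180)],.026))
E
```

```text
154 [173, 173, 175, 175, 176, 174, 176, 172, 158, 126, 133, 156, 165, 162, 162, 162, 160, 159] [173, 173, 173, 173, 174, 172, 174, 162, 136, 119, 140, 167, 177, 176, 176, 178, 177, 177, 176, 176]
158 [152, 163, 173, 172, 172, 173, 170, 154, 124, 140, 157, 159, 161, 159, 161, 162, 163, 160] [164, 164, 166, 165, 166, 167, 167, 168, 165, 137, 109, 132, 158, 170, 173, 170, 172, 174, 174, 173]
160 [164, 167, 175, 175, 173, 173, 170, 149, 122, 147, 158, 162, 159, 157, 159, 157, 156, 151] [160, 162, 164, 163, 164, 163, 165, 164, 162, 144, 107, 124, 167, 175, 177, 175, 175, 176, 174, 175]
[[ 0.50024934 -0.18805871  0.026     ]
 [ 0.50054374 -0.18935088  0.026     ]
 [ 0.5263407  -0.18355042  0.026     ]
 [ 0.47347084 -0.1954371   0.026     ]]
```

Only a hairline gap shows on each side, so it is the 57 mm tamper.

```bash
python3 -c "
from station import bot
print(bot.hand_in())"
```

```text
the job is handed in; nothing more can be done
None
```

The tamper is the 57 mm one: it passed the 58 mm hole, the 54 mm hole refused it under a light push of about 17 N, and it now stands released and upright on the worktop in hole_57. The job is handed in.

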